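# Close up the buffet crocks with their stacked lids

## Robot

A 6-joint arm with a two-finger parallel gripper is mounted at the origin on the work surface. World frame = base frame: x ahead of the robot, y to its left, z up, the work surface at z = 0. Lengths are in m, angles in rad, forces in N, time in s.
With the tool pointing down it reaches from about 0.3 to 0.775 m from the base axis. Payload 14.6 kg.
Tool frame: the origin (TCP) lies at the very end of the fingers, on their centre line; the grasp point (between the pads) lies 19 mm behind it; y points along the fingers, z is the direction in which the jaws open and shut, and the axes are right-handed (so a half turn about y gives the same grasp; the last joint's range is limited). The gripper opens to 94 mm and grips with 3 to 60 N. Pads are 16 mm wide; open, the fingers measure 119 mm over their backs; the gripper's body (75 mm by 177 mm) begins 78 mm behind the grasp point.
Start: joints at [-1.193, 0.3, 1.521, -0, 1.321, -0.067], TCP at [0.237, -0.496, 0.205] pointing down, gripper open.
Joint ranges: [-3.03, 3.03], [-0.79, 2.21], [0.23, 2.52], [-1.04, 4.18], [0, 3.07], [-2.55, 2.55]. Speed limits (rad/s): [2.22, 2.22, 2.57, 3.14, 3.14, 3.14].

## Interface

Orientations are given as [roll, pitch, yaw] about the fixed x, y, z axes, in that order (R = Rz(yaw) Ry(pitch) Rx(roll)).
In Python, from station import get_obs, camera, job gives the robot as it stands.
- The arm moves only by the tool step_arm, never from a script. Its argument "targets" is a list of rows, each a list of 6 numbers: the shift along the tool's x, y, z in mm, then the turn, a rotation vector about the tool's x, y, z in degrees. In form: [[dx, dy, dz, rx, ry, rz], ...]. A call has 1 to 12 rows; each row shifts and turns the commanded pose from where the row before left it, along the tool's axes as they then stand; what a row does not reach is not made up. A row lasts 1/8 s, in which the tool goes at most 62.5 mm and 10.7 degrees, less where a joint would pass 70% of its speed; a pose out of reach is approached as far as the arm can. A call is refused whole if a number of a shift passes 62.5 or a number of a turn 10.7, either way. A call with a gripper value outside its range is refused whole. "gripper" is the opening, from -1 (shut) to 1 (fully open), set as the call begins (left out, the last holds). The fingers move at their own pace and stop on an object; "squeeze" is the grip in N (left out, the last holds). Time passes only in rows, so rows that do not move let the fingers close. It gives the time, the measured TCP pose, the force and the opening at its end, in the units of the state.
- get_obs(): the state, without advancing time (a new reading comes with each control period).
- camera(name): name is "scene" or "top" or "wrist"; returns a dict with "pixels" (384x512x3 uint8, red, green, blue), "intrinsics" (3x3 intrinsics, pixels), "k1" (the pictures are not rectified: a ray, as slopes to the right and down, at radius r is drawn at 1 + k1 r^2 times it, then the intrinsics apply), "R" (3x3) and "t" (3): a world point X has camera coordinates R X + t; the wrist camera has in their place "tool_from_camera" (4x4, takes a point from camera to tool coordinates, whose origin is the TCP and whose axes are the tool frame's). Camera axes: x right, y down, z forward; pixel columns grow to the right and rows downward; lengths in m; the calibration is good to about 2 mm. A picture is of the moment at which its call begins: read the wrist's pose just before it. There is no depth.
- job.hand_in(): hands the job in, once; it reports no verdict.
The state is a dict: "time_s": time; "qpos": joint angles; "joint_vel": joint speeds; "tau": joint torques, N m; "ee_pos": TCP position; "eef_rot": TCP orientation; "force": force on the tool from outside, world axes, zero at the start; "moment": the same for the moment, N m; "grip_width": finger opening in m.
Only numpy, scipy, OpenCV 4.12 (cv2) and the standard library are available. Lean on these libraries where they do the work, as an engineer would, in place of code of your own. Each camera call takes 0.05 s, during which the arm holds its last target.

## Task

The serving cart is being closed for the night: take the stack of four wooden lids apart and put each lid on the crock of its own size, knob up, sitting flat with its step down inside the mouth. Lower the lids onto the crocks and never let one drop. The crocks, the steel flask and the plates stay standing where they are.

Things in the scene. Friction and masses are not known exactly. Their poses are not given: they have to be found in the camera images.
- lid_small: Turned wooden lid, small of four, top of the stack. Pale disc 82 mm across, 10 thick; below it a dark tapered step 8 mm deep (48 mm across at its underside, 56 at the disc) that goes into the crock's mouth; above it a pale upright cylindrical knob 40 across, 20 high. Round. Origin: centre of the step's underside; z up: disc 8 to 18 mm, knob 18 to 38. Rests on the flat knob of the lid below.
- lid_medium: Turned wooden lid, medium of four, second from the top. Pale disc 102 mm across, 10 thick; below it a dark tapered step 8 mm deep (68 mm across at its underside, 76 at the disc) that goes into the crock's mouth; above it a pale upright cylindrical knob 40 across, 20 high. Round. Origin: centre of the step's underside; z up: disc 8 to 18 mm, knob 18 to 38. Rests on the flat knob of the lid below.
- lid_large: Turned wooden lid, large of four, third from the top. Pale disc 124 mm across, 10 thick; below it a dark tapered step 8 mm deep (90 mm across at its underside, 98 at the disc) that goes into the crock's mouth; above it a pale upright cylindrical knob 40 across, 20 high. Round. Origin: centre of the step's underside; z up: disc 8 to 18 mm, knob 18 to 38. Rests on the flat knob of the lid below.
- lid_largest: Turned wooden lid, largest of four, bottom of the stack. Pale disc 148 mm across, 10 thick; below it a dark tapered step 8 mm deep (114 mm across at its underside, 122 at the disc) that goes into the crock's mouth; above it a pale upright cylindrical knob 40 across, 20 high. Round. Origin: centre of the step's underside; z up: disc 8 to 18 mm, knob 18 to 38. Lies on a fixed 8 mm cork trivet.
- crock_small: Empty open white stoneware crock, small of four, straight-sided, bare clay foot: 78 mm across, 76 high, walls 6, mouth 66 across; loose, 0.35 kg. Origin: centre of its underside, z up. Takes the small lid, whose origin when seated is 68 mm above this one, disc flat on the rim. Crocks and stack stand in any order.
- crock_medium: Empty open white stoneware crock, medium of four, straight-sided, bare clay foot: 98 mm across, 90 high, walls 6, mouth 86 across; loose, 0.55 kg. Origin: centre of its underside, z up. Takes the medium lid, whose origin when seated is 82 mm above this one, disc flat on the rim. Crocks and stack stand in any order.
- crock_large: Empty open white stoneware crock, large of four, straight-sided, bare clay foot: 120 mm across, 105 high, walls 6, mouth 108 across; loose, 0.85 kg. Origin: centre of its underside, z up. Takes the large lid, whose origin when seated is 97 mm above this one, disc flat on the rim. Crocks and stack stand in any order.
- crock_largest: Empty open white stoneware crock, largest of four, straight-sided, bare clay foot: 144 mm across, 120 high, walls 6, mouth 132 across; loose, 1.25 kg. Origin: centre of its underside, z up. Takes the largest lid, whose origin when seated is 112 mm above this one, disc flat on the rim. Crocks and stack stand in any order.
- flask: Bystander: steel vacuum flask with black cap and handle, 90 mm across, 248 mm high, standing loose at the right (-y) side. Origin: centre of its underside.
- plates: Bystander: stack of six white plates, 180 mm across, 54 mm high (one loose body), at the left (+y) side. Origin: centre of its underside.
Things that resemble listed ones, but are neither listed nor needed, are in the scene too. What is shaped like the crock_largest but red is not meant.

How it is judged:
By the outcome, as a careful person would: the job done as asked, in the order asked, and still so for the second after the job is handed in, with the robot touching nothing.
It also fails if it takes over 122 s, if anything falls off the work surface, if the arm or the gripper's body presses on something with over 40 N, if the wrist force passes 120 N, or if a joint passes its speed limit or range.

## Working session

There is one attempt and no reset: what is moved stays moved. The work goes in short steps, Python scripts to look and compute and a tool call to move; the robot and the scene stay as the last step left them, time stands still between calls to the robot, and variables do not carry over. Pictures are saved under pics/ and viewed, and the job is handed in when it is done.

Besides the shell and the picture viewer there is one more tool, called as name(argument=value, ...) on one line, values as JSON. step_arm: Moves the arm, as the interface text tells. Its arguments: {"type":"object","properties":{"targets":{"type":"array","items":{"type":"array","items":{"type":"number"}}},"gripper":{"type":"number"},"squeeze":{"type":"number"}},"required":["targets"]}

```bash
ls; mkdir -p pics; python3 - <<'E'
from station import get_obs,camera,job
import cv2
o=get_obs();print(o)
for n in ("scene","top","wrist"):
    c=camera(n);cv2.imwrite(f"pics/{n}0.png",c["pixels"][:,:,::-1])
    print(n,{k:v for k,v in c.items() if k!="pixels"})
E
```

```text
pics
{'time_s': 0.0, 'qpos': array([-1.19258774e+00,  3.00477278e-01,  1.52160131e+00,  2.32475929e-05,
        1.32071143e+00, -6.65986098e-02]), 'joint_vel': array([-0.00130817,  0.00103668, -0.00018975,  0.00242524,  0.00045029,
        0.00148147]), 'tau': array([ 3.07267692e-03, -5.31791639e+01, -3.52731442e+01,  7.09113549e-02,
        2.43796018e-02, -8.73013005e-05]), 'ee_pos': array([ 0.2365581 , -0.49622418,  0.20487439]), 'eef_rot': array([-1.57198954e+00,  1.02151360e-04, -2.69679129e+00]), 'force': array([0.16014596, 0.10067454, 1.35020557]), 'moment': array([0.01926283, 0.06811469, 0.0193169 ]), 'grip_width': 0.09395112098360105}
scene {'intrinsics': array([[458.87272336,   0.        , 249.68849853],
       [  0.        , 458.87272336, 185.67228315],
       [  0.        ,   0.        ,   1.        ]]), 'k1': -0.0034354051113657065, 'R': array([[-0.52930149,  0.84835545,  0.01153104],
       [ 0.61139756,  0.39081255, -0.68808326],
       [-0.58824567, -0.35715344, -0.72554011]]), 't': array([ 0.21559528, -0.21892223,  1.92748796])}
top {'intrinsics': array([[498.6402448
[... 231 characters left out ...]
  , -0.09707634, -0.21801222],
       [ 0.21675531,  0.02343981, -0.97594452]]), 't': array([-0.00888037,  0.48352696,  1.41721264])}
wrist {'intrinsics': array([[303.5366459 ,   0.        , 257.64889818],
       [  0.        , 303.5366459 , 194.13612709],
       [  0.        ,   0.        ,   1.        ]]), 'k1': -0.010345817804367302, 'tool_from_camera': array([[-1.37576557e-03,  9.67644666e-01,  2.52313114e-01,
        -7.29762571e-02],
       [-6.64589845e-04, -2.52314182e-01,  9.67645137e-01,
        -1.79664559e-01],
       [ 9.99998833e-01,  1.16356813e-03,  9.90211982e-04,
         1.10161185e-03],
       [ 0.00000000e+00,  0.00000000e+00,  0.00000000e+00,
         1.00000000e+00]])}
```

View pics/scene0.png

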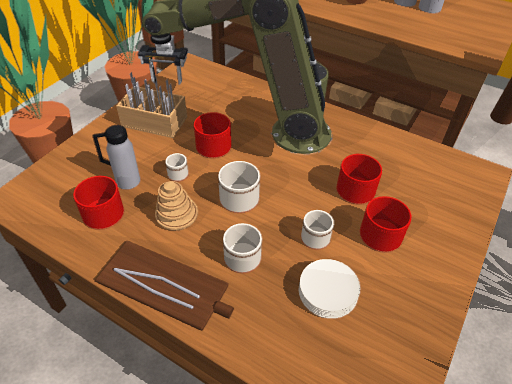

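View pics/top0.png

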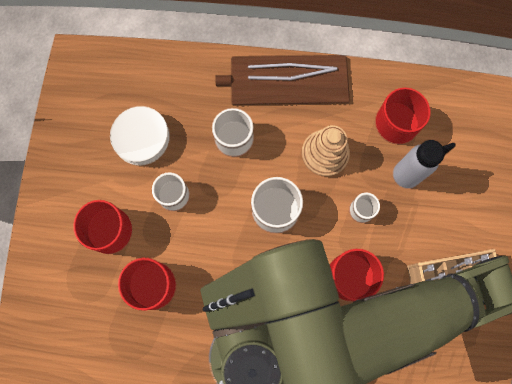

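View pics/wrist0.png

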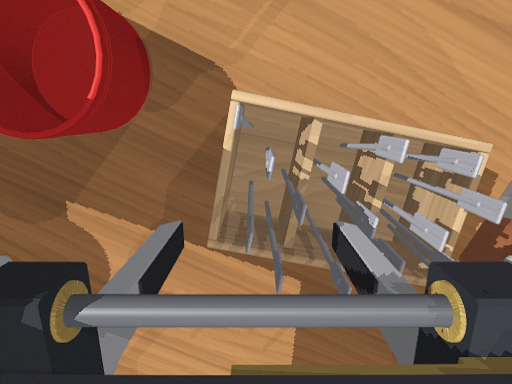

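The scene and top views show the lid stack at about (327,150) in top. The white crocks are at (277,205) largest, (233,132), (170,191) and (365,208), with four red decoys. Next I enlarge the top view.

```bash
cat > h.py <<'E'
import numpy as np,cv2
from station import get_obs,camera,job
from scipy.spatial.transform import Rotation as Rot
def camRt(c,o=None):
    if 'R' in c: return np.array(c['R']),np.array(c['t'])
    Rt=Rot.from_euler('xyz',o['eef_rot']).as_matrix();T=np.eye(4);T[:3,:3]=Rt;T[:3,3]=o['ee_pos']
    M=np.linalg.inv(T@c['tool_from_camera']);return M[:3,:3],M[:3,3]
def proj(c,X,o=None):
    R,t=camRt(c,o);p=np.atleast_2d(X)@R.T+t;s=p[:,:2]/p[:,2:];r2=(s**2).sum(1,keepdims=True)
    s=s*(1+c['k1']*r2);K=c['intrinsics'];return s@K[:2,:2].T+K[:2,2]
def back(c,uv,z,o=None):
    R,t=camRt(c,o);K=c['intrinsics'];d=(np.atleast_2d(uv)-K[:2,2])@np.linalg.inv(K[:2,:2]).T;s=d.copy()
    for _ in range(20): s=d/(1+c['k1']*(s**2).sum(1,keepdims=True))
    ray=np.c_[s,np.ones(len(s))]@R;C=-R.T@t
    return C+ray*((z-C[2])/ray[:,2])[:,None]
def circ(x,y,z,r,n=72):
    a=np.linspace(0,2*np.pi,n);return np.c_[x+r*np.cos(a),y+r*np.sin(a),0*a+z]
E
python3 - <<'E'
from h import *
im=cv2.imread("pics/top0.png");print
cv2.imwrite("pics/t_a.png",cv2.resize(im[90:250,140:400],None,fx=3,fy=3,interpolation=2)[:600,:800])
im=cv2.imread("pics/scene0.png")
cv2.imwrite("pics/s_a.png",cv2.resize(im[140:280,145:345],None,fx=4,fy=4,interpolation=2))
c=camera("top")
for n,uv,z in [("L4",(277,200),.12),("L3",(233,128),.105),("m",(170,188),.09),("s",(365,205),.076),("stack",(333,135),.16),("plates",(140,133),.054),("flask",(430,153),.248)]:
    print(n,back(c,uv,z)[0].round(3))
E
```

```text
L4 [ 0.45  -0.023  0.12 ]
L3 [0.655 0.124 0.105]
m [0.46  0.287 0.09 ]
s [ 0.47  -0.281  0.076]
stack [ 0.643 -0.163  0.16 ]
plates [0.631 0.412 0.054]
flask [ 0.59  -0.415  0.248]
```

View pics/t_a.png

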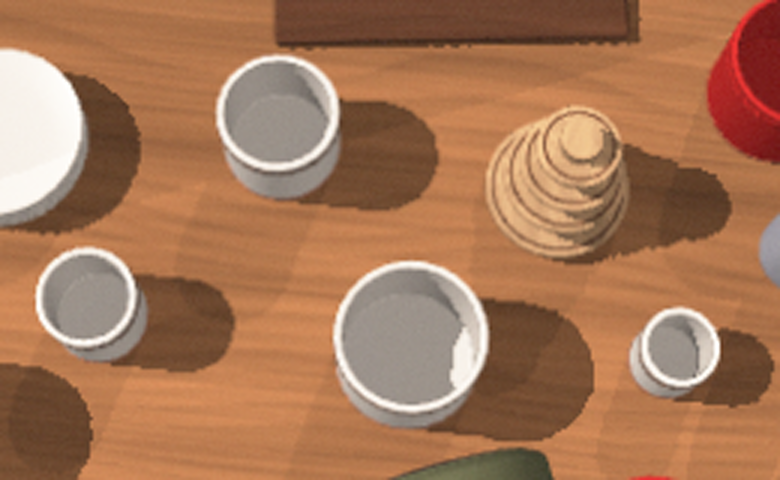

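View pics/s_a.png

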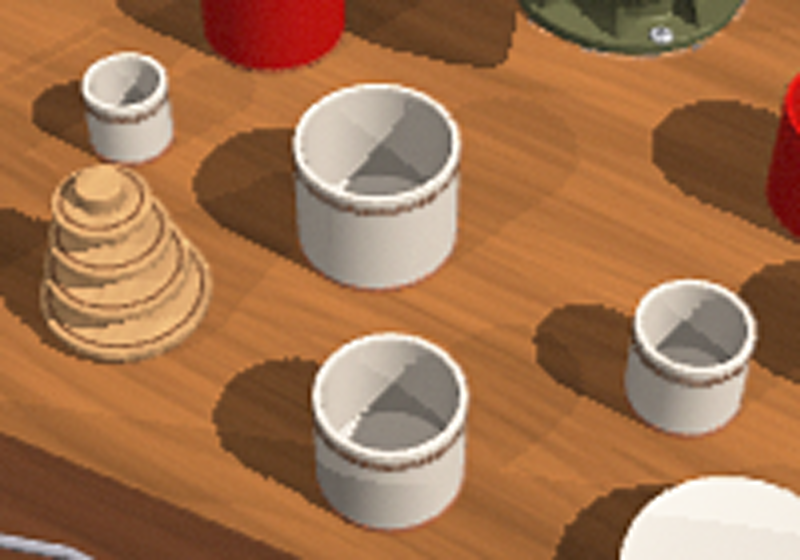

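```bash
cat > fit.py <<'E'
from h import *
from scipy.optimize import minimize
cams={n:camera(n) for n in("top","scene")}
def score(p,img,c,circs):
    s=0
    for (z,r,sg) in circs:
        P=[proj(c,circ(p[0],p[1],z,r+d)) for d in(-.0025,.0025)]
        v=[cv2.remap(img,q[:,0].astype('f4'),q[:,1].astype('f4'),1)[:,0] for q in P]
        s+=sg*np.clip(v[0]-v[1],-60,60).mean()   # inside minus outside
    return -s
obj={"c4":((.45,-.023),[(.12,.072,1),(.12,.066,-1)]),"c3":((.655,.124),[(.105,.06,1),(.105,.054,-1)]),
"c2":((.46,.287),[(.09,.049,1),(.09,.043,-1)]),"c1":((.47,-.281),[(.076,.039,1),(.076,.033,-1)])}
for i,(d,zz) in enumerate([(.148,.008),(.124,.046),(.102,.084),(.082,.122)]):
    obj[f"l{4-i}"]=((.638,-.163),[(zz+.018,d/2,1)]+([(.16,.02,.5)] if i==3 else []))
if __name__=="__main__":
  for n,c in cams.items():
    img=c["pixels"][:,:,2].astype('f4');img=cv2.GaussianBlur(img,(0,0),.7)
    vis=cv2.resize(c["pixels"][:,:,::-1].copy(),None,fx=4,fy=4,interpolation=2)
    for k,(p0,ci) in obj.items():
        g=[(score((p0[0]+a,p0[1]+b),img,c,ci),a,b) for a in np.arange(-.016,.0161,.002) for b in np.arange(-.016,.0161,.002)]
        b=min(g);r=minimize(score,(p0[0]+b[1],p0[1]+b[2]),args=(img,c,ci),method="Nelder-Mead",options=dict(initial_simplex=np.array([p0[0]+b[1],p0[1]+b[2]])+np.array([[0,0],[.001,0],[0,.001]])))
        print(n,k,r.x.round(4),round(-r.fun,1))
        for z,rr,_ in ci: cv2.polylines(vis,[((proj(c,circ(*r.x,z,rr))+.5)*4).astype(int)],True,(255,0,255) ,1)
    u,v=(140,95) if n=="top" else (145,140)
    w=vis[v*4:(v+150)*4,u*4:(u+200)*4];cv2.imwrite(f"pics/fit_{n}.png",w)
    if n=="top": cv2.imwrite("pics/fit_top2.png",vis[95*4:245*4,260*4:400*4])
E
python3 fit.py
```

```text
top c4 [ 0.4454 -0.0224] 101.2
top c3 [0.6585 0.1279] 104.9
top c2 [0.4584 0.2929] 113.8
top c1 [ 0.4694 -0.285 ] 101.2
top l4 [ 0.6344 -0.1597] 21.9
top l3 [ 0.63   -0.1459] 11.1
top l2 [ 0.6452 -0.1744] 11.0
top l1 [ 0.642  -0.1654] 32.5
scene c4 [ 0.4461 -0.0215] 76.5
scene c3 [0.6595 0.1288] 92.2
scene c2 [0.4596 0.2938] 89.9
scene c1 [ 0.4709 -0.2837] 69.1
scene l4 [ 0.6369 -0.157 ] 18.6
scene l3 [ 0.6387 -0.1611] 11.1
scene l2 [ 0.6394 -0.1624] 12.9
scene l1 [ 0.6418 -0.1643] 30.9
```

View pics/fit_top2.png

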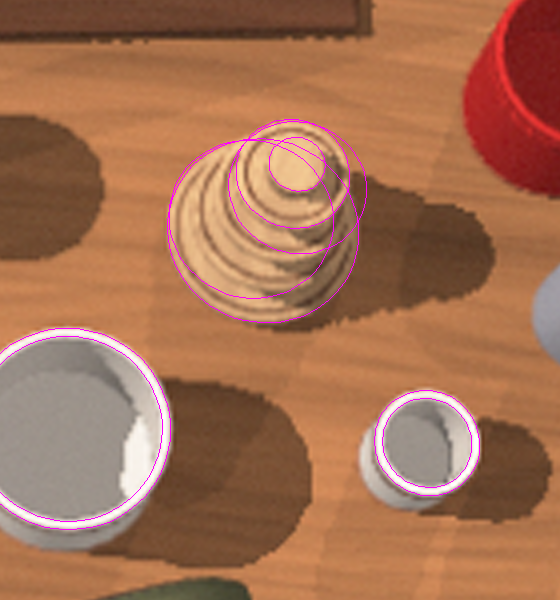

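View pics/fit_scene.png

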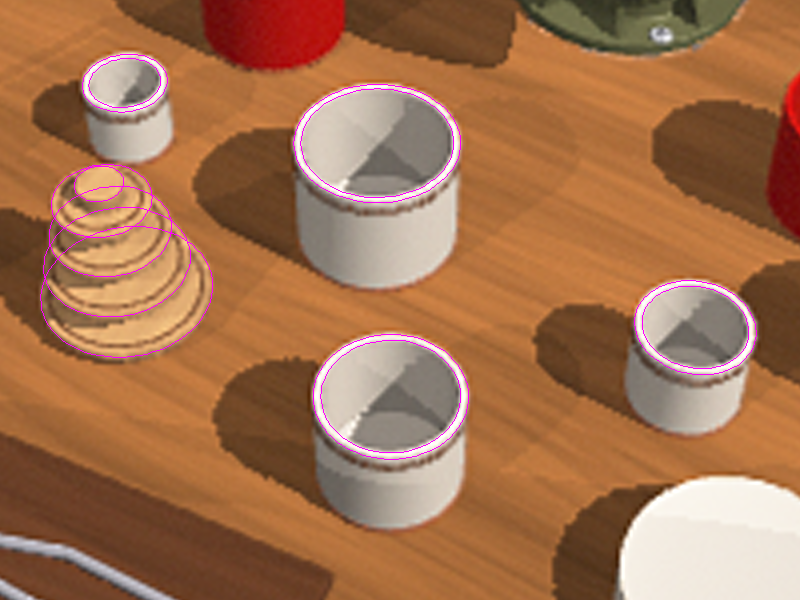

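```bash
cat > plan.py <<'E'
from h import *
def show(tgt=None):
    o=get_obs();R=Rot.from_euler('xyz',o['eef_rot']).as_matrix()
    print("t",round(o['time_s'],2),"pos",o['ee_pos'].round(4),"q",o['qpos'].round(2),"F",o['force'].round(1),"w",round(o['grip_width'],4))
    print("x",R[:,0].round(3),"y",R[:,1].round(3),"z",R[:,2].round(3))
    if tgt is not None: print("delta tool mm",(R.T@(np.array(tgt)-o['ee_pos'])*1000).round(1))
E
python3 -c "
from plan import *
show([.642,-.165,.205])"
```

```text
t 0.3 pos [ 0.2366 -0.4964  0.2053] q [-1.19  0.3   1.52 -0.    1.32 -0.07] F [-0.1  0.   0.2] w 0.0944
x [-0.903 -0.43  -0.   ] y [-0.  0. -1.] z [ 0.43  -0.903 -0.   ]
delta tool mm [-5.085e+02  3.000e-01 -1.247e+02]
```

The overlay hugs all four crock rims, and the top and scene fits agree within about 1.5 mm. The top lid is at about (0.642, -0.165). Moving over the stack now.

step_arm(targets=[[-42, 0, -10.4, 0, 0, 0], [-42, 0, -10.4, 0, 0, 0], [-42, 0, -10.4, 0, 0, 0], [-42, 0, -10.4, 0, 0, 0], [-42, 0, -10.4, 0, 0, 0], [-42, 0, -10.4, 0, 0, 0], [-42, 0, -10.4, 0, 0, 0], [-42, 0, -10.4, 0, 0, 0], [-42, 0, -10.4, 0, 0, 0], [-42, 0, -10.4, 0, 0, 0], [-42, 0, -10.4, 0, 0, 0], [-42, 0, -10.4, 0, 0, 0]], gripper=1, squeeze=20)

```text
time_s: 1.8
ee_pos: [0.6389, -0.1659, 0.2054]
eef_rot: [-1.571, -0.0, -2.697]
force: [0.1, 0.7, 0.4]
grip_width: 0.0935
```

step_arm(targets=[[0, 0, 0, 0, 0, 0], [0, 0, 0, 0, 0, 0]])

```text
time_s: 2.05
ee_pos: [0.6376, -0.1672, 0.2052]
eef_rot: [-1.571, -0.001, -2.697]
force: [-0.5, -0.8, -0.0]
grip_width: 0.0942
```

```bash
python3 - <<'E'
from plan import *
show([.642,-.165,.142])
o=get_obs();c=camera("wrist")
im=c["pixels"][:,:,::-1].copy()
for z,r in((.14,.041),(.16,.02),(.102,.051)):
    cv2.polylines(im,[proj(c,circ(.642,-.165,z,r),o).round().astype(int)],True,(255,0,255),1)
cv2.imwrite("pics/w1.png",im)
E
```

```text
t 2.05 pos [ 0.6376 -0.1672  0.2052] q [-0.31  0.55  1.17 -0.    1.42  0.81] F [-0.5 -0.8 -0. ] w 0.0942
x [-0.903 -0.43   0.001] y [-0.001  0.    -1.   ] z [ 0.43  -0.903 -0.   ]
delta tool mm [-5.  63.2 -0.1]
```

View pics/w1.png

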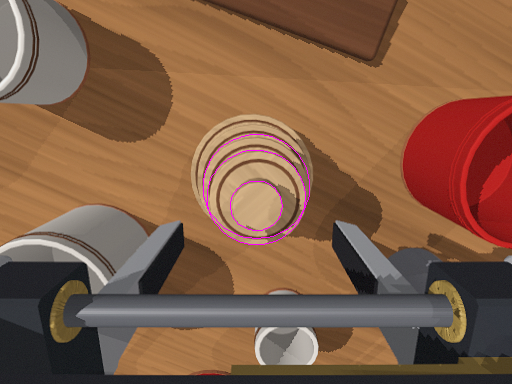

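The wrist view agrees with the fit: the knob is at (256,205), inside the overlay and between the fingers. Descending to grip.

step_arm(targets=[[-5, 20, 0, 0, 0, 0], [0, 20, 0, 0, 0, 0], [0, 15, 0, 0, 0, 0], [0, 7, 0, 0, 0, 0], [0, 0, 0, 0, 0, 0], [0, 0, 0, 0, 0, 0]])

```text
time_s: 2.85
ee_pos: [0.6427, -0.1649, 0.1442]
eef_rot: [-1.57, 0.001, -2.697]
force: [0.4, 0.1, 0.8]
grip_width: 0.0937
```

step_arm(targets=[[0, 0, 0, 0, 0, 0], [0, 0, 0, 0, 0, 0], [0, 0, 0, 0, 0, 0], [0, 0, 0, 0, 0, 0], [0, 0, 0, 0, 0, 0], [0, 0, 0, 0, 0, 0]], gripper=-1)

```text
time_s: 3.6
ee_pos: [0.6424, -0.1648, 0.1435]
eef_rot: [-1.571, 0.0, -2.697]
force: [0.5, 0.3, -0.1]
grip_width: 0.0397
```

```bash
python3 -c "
from plan import *
show([.47,-.2845,.21])"
```

```text
t 3.6 pos [ 0.6424 -0.1648  0.1435] q [-0.31  0.6   1.23  0.    1.31  0.82] F [ 0.5  0.3 -0.1] w 0.0397
x [-0.903 -0.43  -0.   ] y [ 0.  0. -1.] z [ 0.43  -0.903 -0.   ]
delta tool mm [207.2 -66.5  33.9]
```

step_arm(targets=[[0, -15, 0, 0, 0, 0], [0, -25, 0, 0, 0, 0], [0, -25, 0, 0, 0, 0], [35, 0, 6, 0, 0, 0], [45, 0, 7, 0, 0, 0], [45, 0, 7, 0, 0, 0], [45, 0, 7, 0, 0, 0], [25, 0, 5, 0, 0, 0], [12, 0, 2, 0, 0, 0], [0, 0, 0, 0, 0, 0], [0, 0, 0, 0, 0, 0], [0, 0, 0, 0, 0, 0]])

```text
time_s: 5.1
ee_pos: [0.4708, -0.284, 0.2083]
eef_rot: [-1.571, -0.0, -2.696]
force: [0.3, -0.2, -0.8]
grip_width: 0.0398
```

```bash
cat > look.py <<'E'
import sys
from plan import *
# args: name, then circles x,y,z,r
o=get_obs();show([float(a) for a in sys.argv[2].split(",")])
for n in("wrist","scene"):
    c=camera(n);s=2 if n=="wrist" else 3
    vis=cv2.resize(c["pixels"][:,:,::-1].copy(),None,fx=s,fy=s,interpolation=2)
    for a in sys.argv[3:]:
        v=[float(q) for q in a.split(",")]
        cv2.polylines(vis,[((proj(c,circ(*v),o)+.5)*s).astype(int)],True,(255,0,255),1)
    if n=="wrist": vis=vis[100:700,100:900]
    else:
        u=(proj(c,np.array([[v[0],v[1],v[2]]]))[0]*s).astype(int);x0=min(max(u[0]-300,0),512*3-600);y0=min(max(u[1]-250,0),384*3-500)
        vis=vis[y0:y0+500,x0:x0+600]
    cv2.imwrite(f"pics/{sys.argv[1]}_{n}.png",vis)
E
python3 look.py a1 .47,-.2845,.0895 .47,-.2845,.076,.039 .47,-.2845,.076,.033
```

```text
t 5.1 pos [ 0.4708 -0.284   0.2083] q [-0.61  0.3   1.52  0.    1.33  0.52] F [ 0.3 -0.2 -0.8] w 0.0398
x [-0.902 -0.431  0.   ] y [-0.  0. -1.] z [ 0.431 -0.902 -0.   ]
delta tool mm [9.000e-01 1.188e+02 1.000e-01]
```

View pics/a1_wrist.png

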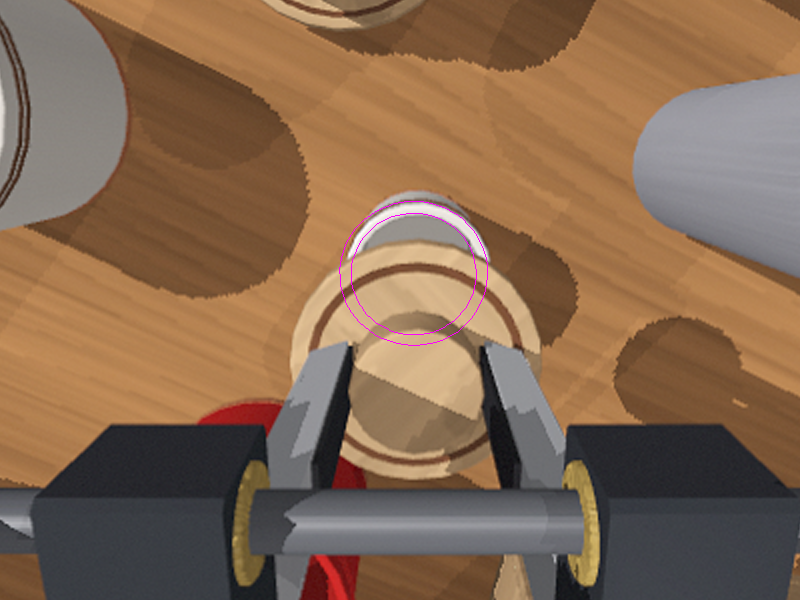

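View pics/a1_scene.png

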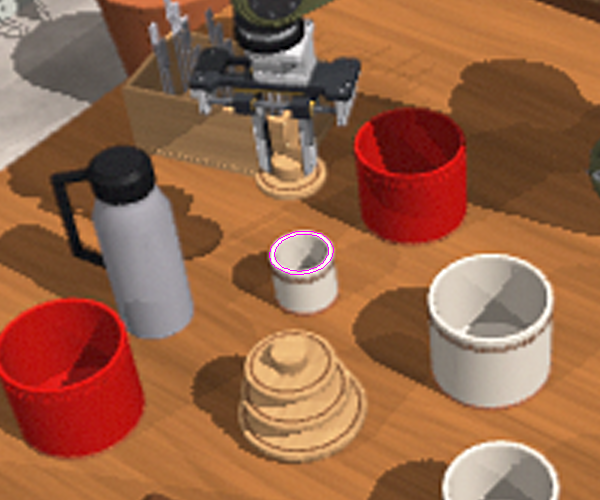

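The lid hangs level. In the wrist view the rim sits about 1–2 mm to the tool's +z of the prediction, so I shift 1 mm and lower.

step_arm(targets=[[1, 20, 1, 0, 0, 0], [0, 25, 0, 0, 0, 0], [0, 25, 0, 0, 0, 0], [0, 20, 0, 0, 0, 0], [0, 10, 0, 0, 0, 0], [0, 6, 0, 0, 0, 0], [0, 4, 0, 0, 0, 0], [0, 3, 0, 0, 0, 0], [0, 2, 0, 0, 0, 0], [0, 0, 0, 0, 0, 0]])

```text
time_s: 6.45
ee_pos: [0.4697, -0.2859, 0.0935]
eef_rot: [-1.571, 0.0, -2.697]
force: [0.0, 0.3, -0.3]
grip_width: 0.0394
```

```bash
python3 look.py a2 .47,-.2845,.0895 .47,-.2845,.086,.041
```

```text
t 6.45 pos [ 0.4697 -0.2859  0.0935] q [-0.61  0.42  1.64  0.    1.09  0.51] F [ 0.   0.3 -0.3] w 0.0394
x [-0.903 -0.43  -0.   ] y [ 0. -0. -1.] z [ 0.43  -0.903  0.   ]
delta tool mm [-0.8  4.  -1.2]
```

View pics/a2_wrist.png

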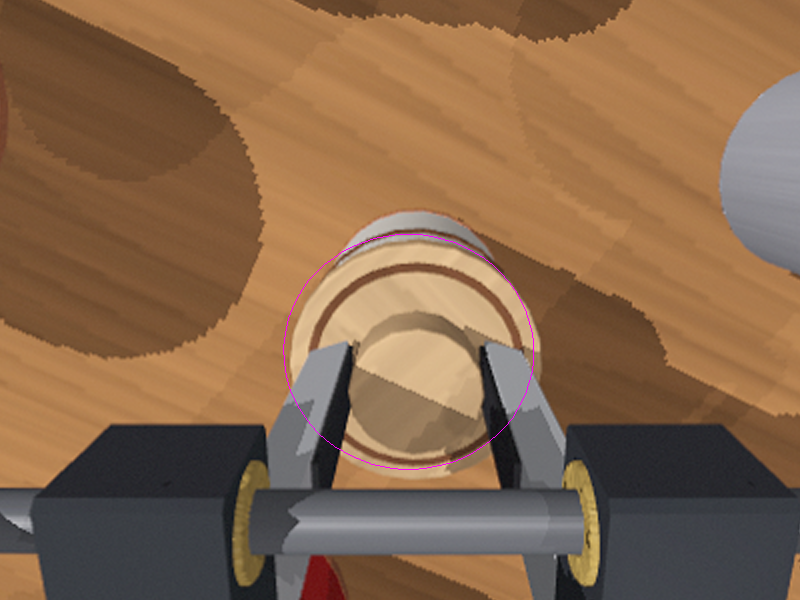

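View pics/a2_scene.png

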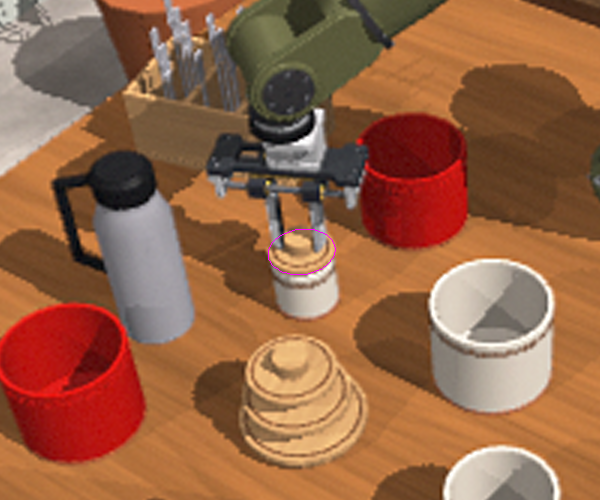

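The lid is in the mouth, centred and about 4 mm above the seat. Last bit slowly, watching the force.

step_arm(targets=[[0, 1.5, 0, 0, 0, 0], [0, 1, 0, 0, 0, 0], [0, 0.8, 0, 0, 0, 0], [0, 0, 0, 0, 0, 0]])

```text
time_s: 7.05
ee_pos: [0.4697, -0.2859, 0.0901]
eef_rot: [-1.571, -0.0, -2.697]
force: [-0.0, -0.4, -0.5]
grip_width: 0.0391
```

step_arm(targets=[[0, 0.7, 0, 0, 0, 0], [0, 0.5, 0, 0, 0, 0], [0, 0, 0, 0, 0, 0], [0, 0, 0, 0, 0, 0]])

```text
time_s: 7.55
ee_pos: [0.4698, -0.2859, 0.0894]
eef_rot: [-1.57, 0.0, -2.697]
force: [-1.7, 1.1, 5.1]
grip_width: 0.0396
```

Contact, at 5 N upward. Release.

step_arm(targets=[[0, 0, 0, 0, 0, 0], [0, 0, 0, 0, 0, 0], [0, 0, 0, 0, 0, 0], [0, 0, 0, 0, 0, 0], [0, -10, 0, 0, 0, 0], [0, -30, 0, 0, 0, 0], [0, -40, 0, 0, 0, 0], [0, -40, 0, 0, 0, 0], [-30, 0, 0, 0, 0, 0], [-50, 0, 0, 0, 0, 0], [0, 0, 0, 0, 0, 0]], gripper=1)

```text
time_s: 8.93
ee_pos: [0.5436, -0.25, 0.2092]
eef_rot: [-1.571, 0.0, -2.694]
force: [0.1, 0.3, -0.5]
grip_width: 0.094
```

```bash
cat > refit.py <<'E'
import sys
from fit import *
k=sys.argv[1];i=4-int(k[1]);d,zz=[(.148,.008),(.124,.046),(.102,.084),(.082,.122)][i]
p0=eval(sys.argv[2]); ci=[(zz+.018,d/2,1),(zz+.038,.02,.7)]
for n,c in cams.items():
    img=cv2.GaussianBlur(c["pixels"][:,:,2].astype('f4'),(0,0),.7)
    g=[(score((p0[0]+a,p0[1]+b),img,c,ci),a,b) for a in np.arange(-.012,.0121,.0005) for b in np.arange(-.012,.0121,.0005)]
    b=min(g);x=(p0[0]+b[1],p0[1]+b[2]);print(n,np.round(x,4),-b[0])
E
python3 refit.py l2 "(.640,-.163)"
python3 look.py a3 .640,-.163,.21 .47,-.2845,.086,.041 .64,-.163,.122,.02 .64,-.163,.102,.051
```

```text
top [ 0.639  -0.1635] 32.386574
scene [ 0.6385 -0.163 ] 33.4668
t 9.03 pos [ 0.5418 -0.2514  0.2091] q [-0.5   0.4   1.37 -0.    1.36  0.63] F [ 0.  -0.3 -0.2] w 0.094
x [-0.902 -0.431  0.   ] y [-0. -0. -1.] z [ 0.431 -0.902 -0.   ]
delta tool mm [-126.7   -0.9  -37.4]
```

View pics/a3_wrist.png

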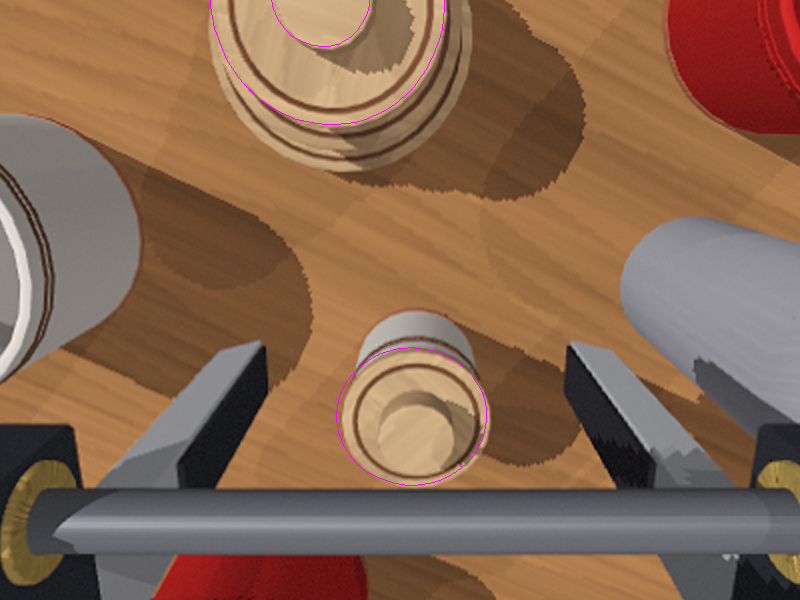

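View pics/a3_scene.png

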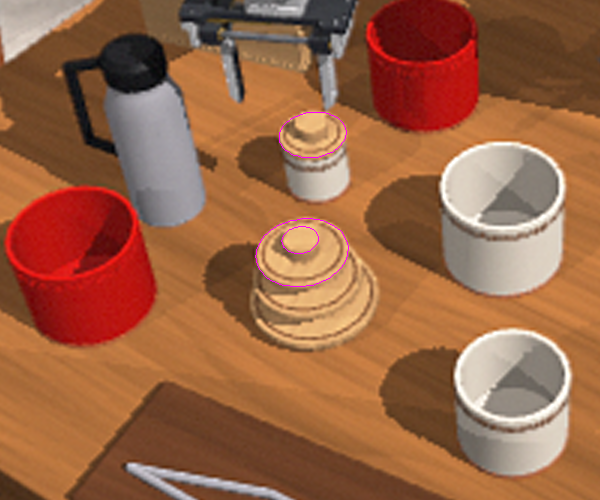

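The small lid sits flat on its crock and the stack is undisturbed. The medium lid is at (0.639, -0.163).

step_arm(targets=[[-40, 0, -12, 0, 0, 0], [-45, 0, -13, 0, 0, 0], [-40.5, 0, -12.5, 0, 0, 0], [0, 25, 0, 0, 0, 0], [0, 30, 0, 0, 0, 0], [0, 25, 0, 0, 0, 0], [0, 15, 0, 0, 0, 0], [0, 8, 0, 0, 0, 0], [0, 0, 0, 0, 0, 0], [0, 0, 0, 0, 0, 0]])

```text
time_s: 10.38
ee_pos: [0.6394, -0.1638, 0.1069]
eef_rot: [-1.57, 0.001, -2.697]
force: [-0.4, -0.1, -0.0]
grip_width: 0.0942
```

step_arm(targets=[[0, 0, 0, 0, 0, 0], [0, 0, 0, 0, 0, 0], [0, 0, 0, 0, 0, 0], [0, 0, 0, 0, 0, 0], [0, 0, 0, 0, 0, 0], [0, 0, 0, 0, 0, 0]], gripper=-1)

```text
time_s: 11.12
ee_pos: [0.6391, -0.1636, 0.1059]
eef_rot: [-1.571, 0.0, -2.697]
force: [-0.6, -0.0, -0.1]
grip_width: 0.0395
```

```bash
python3 -c "
from plan import *
show([.459,.2933,.21])"
```

```text
t 11.12 pos [ 0.6391 -0.1636  0.1059] q [-0.31  0.63  1.28 -0.    1.23  0.82] F [-0.6 -0.  -0.1] w 0.0395
x [-0.903 -0.43  -0.   ] y [ 0. -0. -1.] z [ 0.43  -0.903  0.   ]
delta tool mm [ -34.  -104.1 -490. ]
```

step_arm(targets=[[0, -15, 0, 0, 0, 0], [0, -30, 0, 0, 0, 0], [0, -35, 0, 0, 0, 0], [0, -24, 0, 0, 0, 0], [-2, 0, -30, 0, 0, 0], [-3, 0, -42, 0, 0, 0], [-3, 0, -42, 0, 0, 0], [-3, 0, -42, 0, 0, 0], [-3, 0, -42, 0, 0, 0], [-3, 0, -42, 0, 0, 0], [-3, 0, -42, 0, 0, 0], [-3, 0, -42, 0, 0, 0]])

```text
time_s: 12.62
ee_pos: [0.5199, 0.14, 0.2111]
eef_rot: [-1.57, 0.001, -2.697]
force: [0.9, -0.1, -0.9]
grip_width: 0.0393
```

step_arm(targets=[[-3, 0, -42, 0, 0, 0], [-3, 0, -42, 0, 0, 0], [-3, 0, -42, 0, 0, 0], [-2, 0, -30, 0, 0, 0], [0, 0, -10, 0, 0, 0], [0, 0, 0, 0, 0, 0], [0, 0, 0, 0, 0, 0], [0, 0, 0, 0, 0, 0]])

```text
time_s: 13.62
ee_pos: [0.4593, 0.2926, 0.21]
eef_rot: [-1.571, -0.0, -2.698]
force: [-0.6, -0.7, -1.0]
grip_width: 0.039
```

```bash
python3 look.py b1 .459,.2933,.1035 .459,.2933,.09,.049 .459,.2933,.09,.043
```

```text
t 13.62 pos [0.4593 0.2926 0.21  ] q [ 0.5   0.28  1.53 -0.    1.33  1.63] F [-0.6 -0.7 -1. ] w 0.039
x [-0.903 -0.429  0.   ] y [-0. -0. -1.] z [ 0.429 -0.903  0.   ]
delta tool mm [ -0.  106.5  -0.8]
```

View pics/b1_wrist.png

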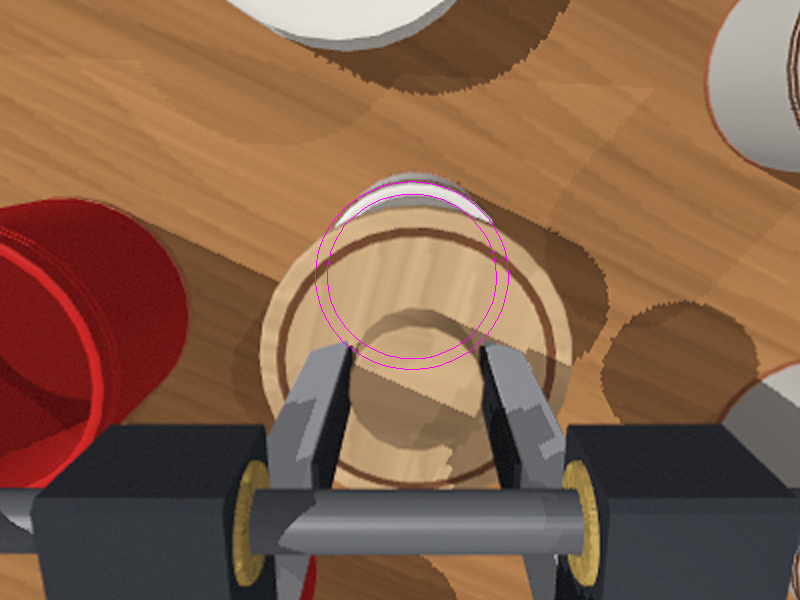

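View pics/b1_scene.png

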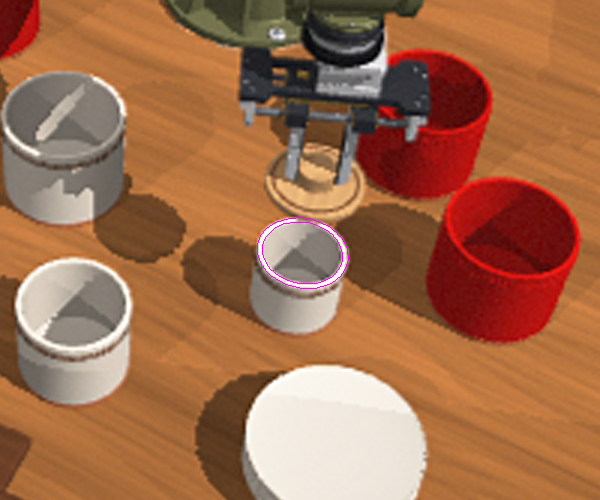

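The rim at (415,180) matches the overlay, but the red crock on the left is close in the jaw direction. I'll open the fingers only partway here. Lowering.

step_arm(targets=[[0, 20, 0, 0, 0, 0], [0, 25, 0, 0, 0, 0], [0, 20, 0, 0, 0, 0], [0, 15, 0, 0, 0, 0], [0, 10, 0, 0, 0, 0], [0, 6, 0, 0, 0, 0], [0, 4, 0, 0, 0, 0], [0, 2, 0, 0, 0, 0], [0, 0, 0, 0, 0, 0], [0, 0, 0, 0, 0, 0]])

```text
time_s: 14.98
ee_pos: [0.4591, 0.2934, 0.1082]
eef_rot: [-1.571, 0.0, -2.697]
force: [0.6, 0.1, -0.8]
grip_width: 0.0398
```

step_arm(targets=[[0, 1.2, 0, 0, 0, 0], [0, 0.8, 0, 0, 0, 0], [0, 0, 0, 0, 0, 0], [0, 0, 0, 0, 0, 0]])

```text
time_s: 15.48
ee_pos: [0.459, 0.2933, 0.106]
eef_rot: [-1.571, 0.0, -2.697]
force: [0.6, 0.6, -0.6]
grip_width: 0.0393
```

```bash
python3 look.py b2 .459,.2933,.1035 .459,.2933,.1,.051
```

```text
t 15.47 pos [0.459  0.2933 0.106 ] q [0.5  0.39 1.64 0.   1.11 1.63] F [ 0.6  0.6 -0.6] w 0.0393
x [-0.903 -0.43  -0.   ] y [ 0.  0. -1.] z [ 0.43  -0.903 -0.   ]
delta tool mm [-0.   2.5  0. ]
```

View pics/b2_wrist.png

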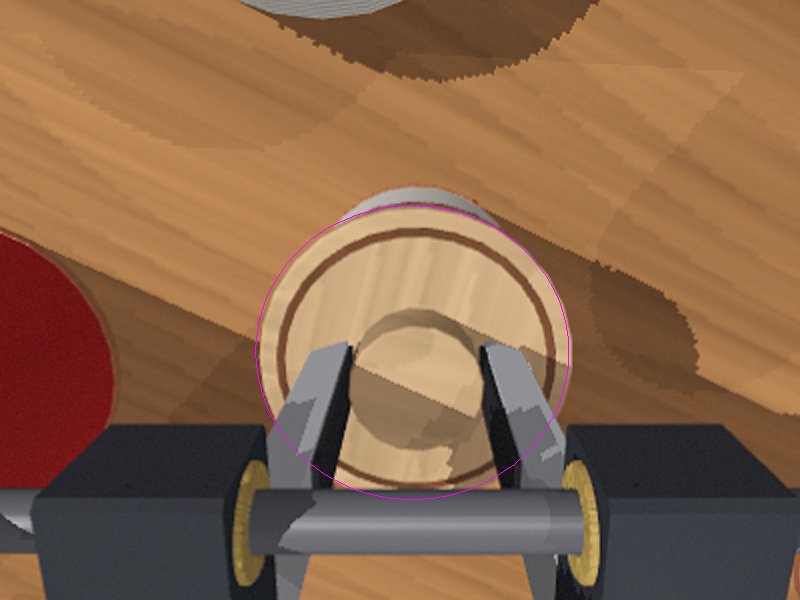

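View pics/b2_scene.png

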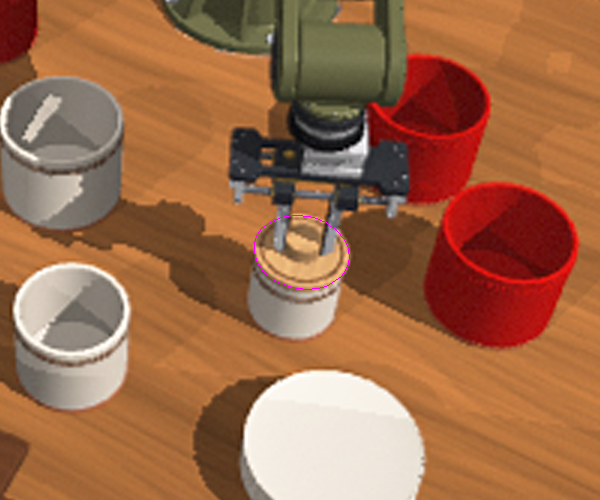

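The medium lid is in the mouth, about 2 mm up. Finishing slowly.

step_arm(targets=[[0, 0.8, 0, 0, 0, 0], [0, 0.8, 0, 0, 0, 0], [0, 0.4, 0, 0, 0, 0], [0, 0, 0, 0, 0, 0], [0, 0, 0, 0, 0, 0]])

```text
time_s: 16.2
ee_pos: [0.459, 0.2933, 0.1039]
eef_rot: [-1.571, 0.0, -2.697]
force: [0.2, -0.5, -1.4]
grip_width: 0.0394
```

step_arm(targets=[[0, 0.5, 0, 0, 0, 0], [0, 0, 0, 0, 0, 0], [0, 0, 0, 0, 0, 0]])

```text
time_s: 16.58
ee_pos: [0.459, 0.2933, 0.1039]
eef_rot: [-1.571, 0.0, -2.697]
force: [-2.2, -0.7, 5.0]
grip_width: 0.0393
```

step_arm(targets=[[0, 0, 0, 0, 0, 0], [0, 0, 0, 0, 0, 0], [0, 0, 0, 0, 0, 0], [0, 0, 0, 0, 0, 0], [0, -10, 0, 0, 0, 0], [0, -30, 0, 0, 0, 0], [0, -40, 0, 0, 0, 0], [0, -25, 0, 0, 0, 0], [2, 0, 30, 0, 0, 0], [3, 0, 42, 0, 0, 0], [3, 0, 42, 0, 0, 0], [0, 0, 0, 0, 0, 0]], gripper=0.25)

```text
time_s: 18.08
ee_pos: [0.5015, 0.185, 0.2092]
eef_rot: [-1.571, 0.001, -2.7]
force: [0.8, 0.8, -0.7]
grip_width: 0.059
```

```bash
python3 refit.py l3 "(.638,-.161)"
python3 look.py b3 .638,-.161,.21 .638,-.161,.084,.02 .638,-.161,.064,.062 .459,.2933,.1,.051 
```

```text
top [ 0.6385 -0.1625] 33.218548
scene [ 0.638  -0.1615] 31.3079
t 18.18 pos [0.5008 0.1871 0.209 ] q [0.29 0.26 1.56 0.   1.32 1.42] F [ 0.7 -0.2  0.3] w 0.0585
x [-0.903 -0.43  -0.001] y [ 0.001  0.    -1.   ] z [ 0.43  -0.903 -0.   ]
delta tool mm [ 25.7  -1.1 373.3]
```

View pics/b3_scene.png

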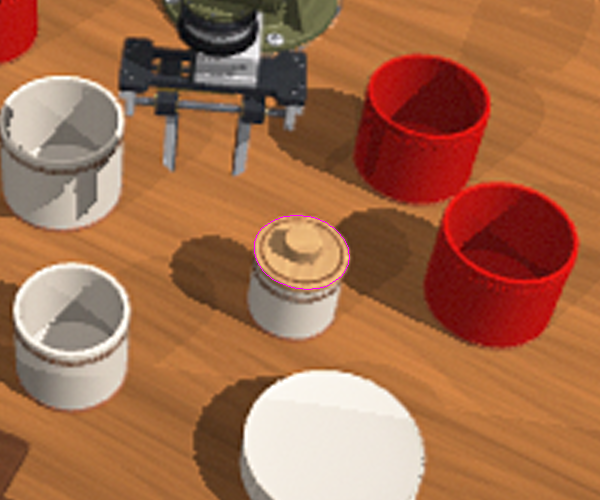

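The medium lid is seated. The large lid is at (0.638, -0.162), so back to the stack.

step_arm(targets=[[2, 0, 34, 0, 0, 0], [3, 0, 42, 0, 0, 0], [3, 0, 42, 0, 0, 0], [3, 0, 42, 0, 0, 0], [3, 0, 42, 0, 0, 0], [3, 0, 42, 0, 0, 0], [3, 0, 42, 0, 0, 0], [3, 0, 42, 0, 0, 0], [2, 0, 34, 0, 0, 0], [1, 0, 12, 0, 0, 0], [0, 0, 0, 0, 0, 0], [0, 0, 0, 0, 0, 0]], gripper=0.9)

```text
time_s: 19.77
ee_pos: [0.6381, -0.1604, 0.2087]
eef_rot: [-1.571, 0.0, -2.695]
force: [0.1, 1.2, 0.4]
grip_width: 0.0894
```

```bash
python3 look.py c1 .638,-.162,.0675 .638,-.162,.084,.02 .638,-.162,.064,.062
```

```text
t 19.77 pos [ 0.6381 -0.1604  0.2087] q [-0.3   0.55  1.17  0.    1.43  0.82] F [0.1 1.2 0.4] w 0.0894
x [-0.902 -0.431 -0.   ] y [ 0.  0. -1.] z [ 0.431 -0.902 -0.   ]
delta tool mm [  0.9 141.2   1.4]
```

View pics/c1_wrist.png

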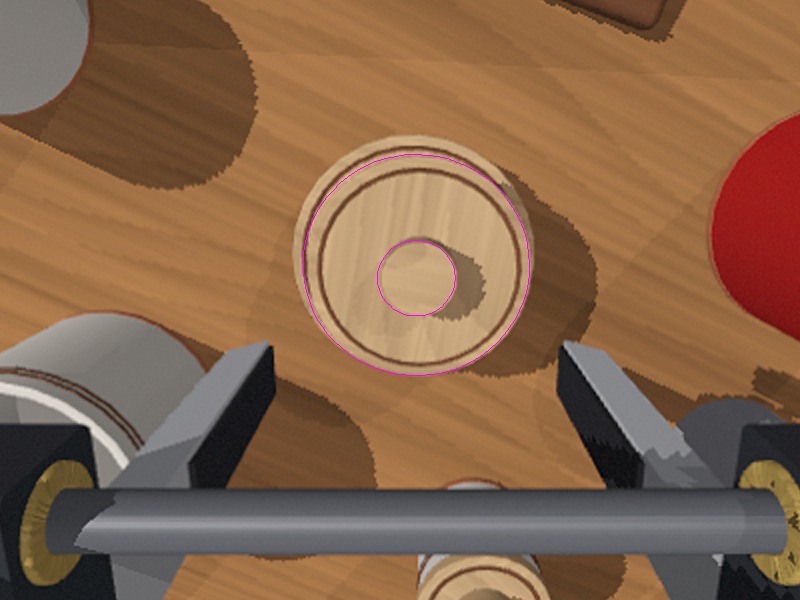

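The knob outline at (417,278) matches. Down and grip.

step_arm(targets=[[0.5, 25, 1, 0, 0, 0], [0, 30, 0, 0, 0, 0], [0, 30, 0, 0, 0, 0], [0, 25, 0, 0, 0, 0], [0, 17, 0, 0, 0, 0], [0, 9, 0, 0, 0, 0], [0, 4, 0, 0, 0, 0], [0, 0, 0, 0, 0, 0], [0, 0, 0, 0, 0, 0]])

```text
time_s: 21.0
ee_pos: [0.6385, -0.163, 0.0692]
eef_rot: [-1.57, 0.001, -2.697]
force: [-0.1, 0.3, 0.1]
grip_width: 0.0894
```

step_arm(targets=[[0, 0, 0, 0, 0, 0], [0, 0, 0, 0, 0, 0], [0, 0, 0, 0, 0, 0], [0, 0, 0, 0, 0, 0], [0, 0, 0, 0, 0, 0], [0, 0, 0, 0, 0, 0]], gripper=-1)

```text
time_s: 21.75
ee_pos: [0.6382, -0.1629, 0.0685]
eef_rot: [-1.571, 0.0, -2.697]
force: [-0.2, 0.6, 0.5]
grip_width: 0.0392
```

```bash
python3 -c "
from plan import *
show([.659,.1283,.205])"
```

```text
t 21.75 pos [ 0.6382 -0.1629  0.0685] q [-0.31  0.67  1.31  0.    1.16  0.82] F [-0.2  0.6  0.5] w 0.0392
x [-0.903 -0.43  -0.   ] y [-0.  0. -1.] z [ 0.43  -0.903 -0.   ]
delta tool mm [-144.1 -136.5 -254. ]
```

step_arm(targets=[[0, -12, 0, 0, 0, 0], [0, -28, 0, 0, 0, 0], [0, -35, 0, 0, 0, 0], [0, -35, 0, 0, 0, 0], [0, -26, 0, 0, 0, 0], [-14, 0, -25, 0, 0, 0], [-22, 0, -39, 0, 0, 0], [-22, 0, -39, 0, 0, 0], [-22, 0, -39, 0, 0, 0], [-22, 0, -39, 0, 0, 0], [-22, 0, -39, 0, 0, 0], [-14, 0, -25, 0, 0, 0]])

```text
time_s: 23.25
ee_pos: [0.6572, 0.1197, 0.2052]
eef_rot: [-1.571, 0.0, -2.695]
force: [0.1, -0.4, -2.0]
grip_width: 0.0395
```

step_arm(targets=[[-6, 0, -9, 0, 0, 0], [0, 0, 0, 0, 0, 0], [0, 0, 0, 0, 0, 0], [0, 0, 0, 0, 0, 0]])

```text
time_s: 23.75
ee_pos: [0.659, 0.1272, 0.2046]
eef_rot: [-1.571, 0.0, -2.698]
force: [0.2, 0.8, -1.6]
grip_width: 0.0395
```

```bash
python3 look.py c2 .659,.1283,.1195 .659,.1283,.105,.06 .659,.1283,.105,.054
```

```text
t 23.75 pos [0.659  0.1272 0.2046] q [ 0.14  0.58  1.13 -0.    1.44  1.26] F [ 0.2  0.8 -1.6] w 0.0395
x [-0.903 -0.429 -0.   ] y [ 0. -0. -1.] z [ 0.429 -0.903  0.   ]
delta tool mm [-0.5 85.1 -1. ]
```

View pics/c2_wrist.png

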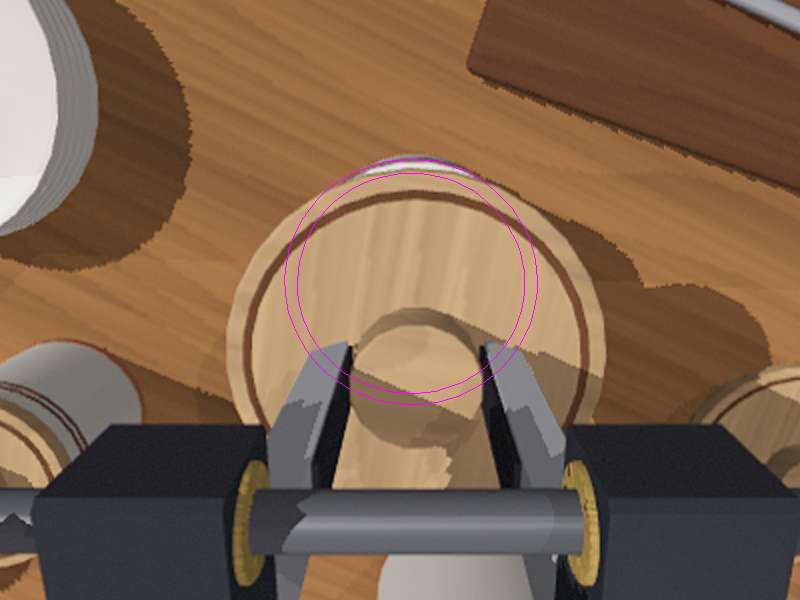

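View pics/c2_scene.png

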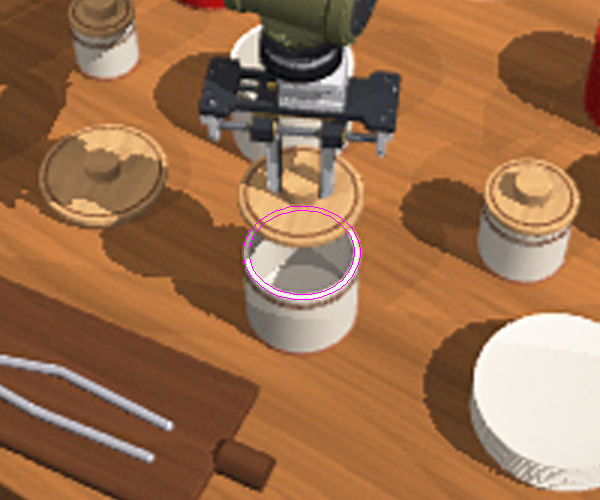

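The rim's far edge at (415,160) agrees with the overlay, with sideways error around 1–2 mm. Lowering.

step_arm(targets=[[-0.5, 20, 0, 0, 0, 0], [0, 20, 0, 0, 0, 0], [0, 15, 0, 0, 0, 0], [0, 11, 0, 0, 0, 0], [0, 7, 0, 0, 0, 0], [0, 4, 0, 0, 0, 0], [0, 2, 0, 0, 0, 0], [0, 1.5, 0, 0, 0, 0], [0, 1, 0, 0, 0, 0], [0, 0, 0, 0, 0, 0], [0, 0, 0, 0, 0, 0]])

```text
time_s: 25.22
ee_pos: [0.6594, 0.1285, 0.123]
eef_rot: [-1.571, 0.0, -2.697]
force: [0.6, 0.6, -1.4]
grip_width: 0.0393
```

```bash
python3 look.py c3 .659,.1283,.1195 .659,.1283,.115,.062
```

```text
t 25.23 pos [0.6594 0.1285 0.123 ] q [ 0.14  0.64  1.22 -0.    1.28  1.26] F [ 0.6  0.6 -1.4] w 0.0393
x [-0.903 -0.43  -0.   ] y [ 0. -0. -1.] z [ 0.43  -0.903  0.   ]
delta tool mm [0.4 3.5 0. ]
```

View pics/c3_scene.png

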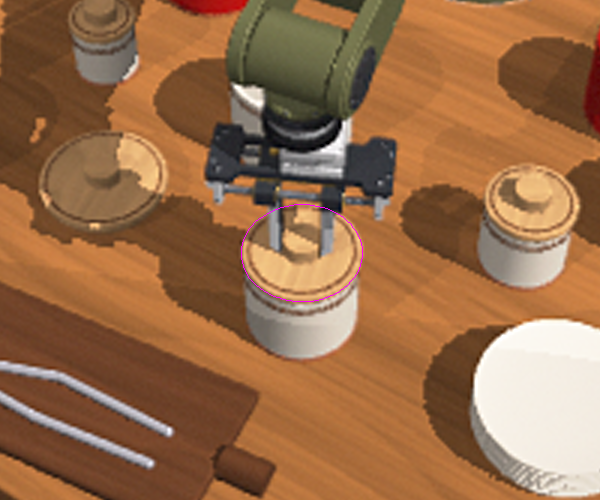

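View pics/c3_wrist.png

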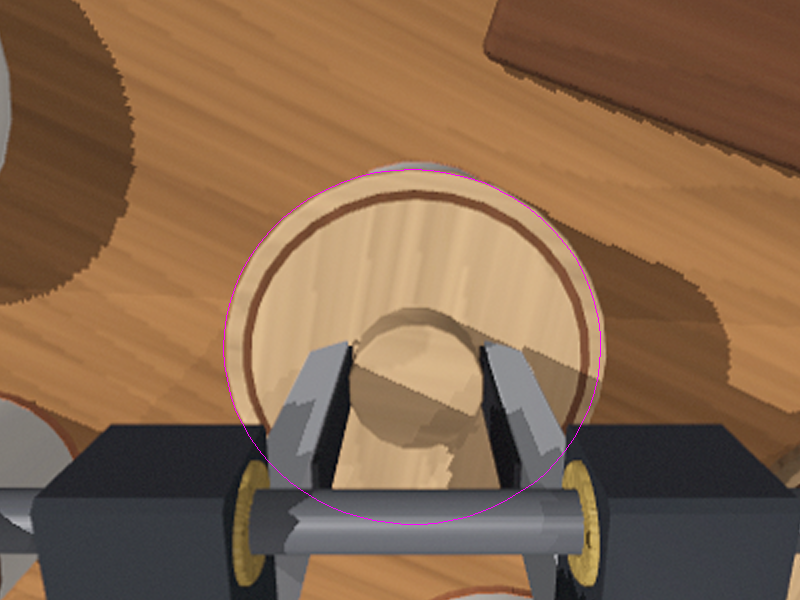

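The lid is centred over the large crock and 3–4 mm up. Finishing.

step_arm(targets=[[0, 1, 0, 0, 0, 0], [0, 0.8, 0, 0, 0, 0], [0, 0.8, 0, 0, 0, 0], [0, 0.5, 0, 0, 0, 0], [0, 0, 0, 0, 0, 0], [0, 0, 0, 0, 0, 0]])

```text
time_s: 26.08
ee_pos: [0.6594, 0.1285, 0.1199]
eef_rot: [-1.571, 0.0, -2.697]
force: [-0.5, -0.0, -1.8]
grip_width: 0.0396
```

step_arm(targets=[[0, 0.6, 0, 0, 0, 0], [0, 0, 0, 0, 0, 0], [0, 0, 0, 0, 0, 0]])

```text
time_s: 26.45
ee_pos: [0.6594, 0.1285, 0.1195]
eef_rot: [-1.571, 0.0, -2.697]
force: [-0.4, 0.8, 1.1]
grip_width: 0.0394
```

step_arm(targets=[[0, 0.3, 0, 0, 0, 0], [0, 0, 0, 0, 0, 0], [0, 0, 0, 0, 0, 0]])

```text
time_s: 26.82
ee_pos: [0.6594, 0.1285, 0.1194]
eef_rot: [-1.571, 0.0, -2.697]
force: [-2.1, -0.4, 4.8]
grip_width: 0.0396
```

step_arm(targets=[[0, 0, 0, 0, 0, 0], [0, 0, 0, 0, 0, 0], [0, 0, 0, 0, 0, 0], [0, 0, 0, 0, 0, 0], [0, -10, 0, 0, 0, 0], [0, -30, 0, 0, 0, 0], [0, -40, 0, 0, 0, 0], [18, 0, 30, 0, 0, 0], [22, 0, 39, 0, 0, 0], [22, 0, 39, 0, 0, 0], [0, 0, 0, 0, 0, 0]], gripper=0.25)

```text
time_s: 28.2
ee_pos: [0.6498, 0.0017, 0.1998]
eef_rot: [-1.57, 0.001, -2.7]
force: [0.2, 1.1, 0.5]
grip_width: 0.0582
```

```bash
python3 refit.py l4 "(.637,-.159)"
python3 look.py d1 .637,-.159,.205 .637,-.159,.046,.02 .637,-.159,.026,.074 .659,.1283,.115,.062 
```

```text
top [ 0.635 -0.16 ] 29.3947
scene [ 0.6355 -0.1595] 26.874401
t 28.3 pos [0.65   0.0045 0.1996] q [-0.05  0.53  1.21  0.    1.4   1.08] F [ 0.4  0.1 -0.2] w 0.0586
x [-0.903 -0.43  -0.001] y [ 0.001  0.    -1.   ] z [ 0.43  -0.903  0.   ]
delta tool mm [ 82.   -5.5 142.1]
```

View pics/d1_scene.png

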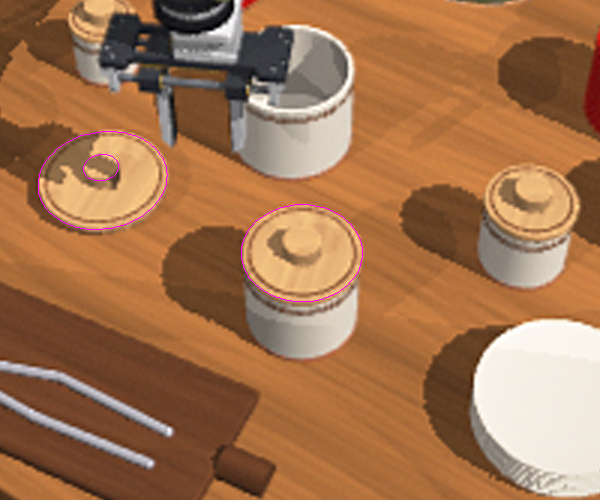

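The large lid is seated. The largest lid is at (0.6355, -0.160).

step_arm(targets=[[18, 0, 30, 0, 0, 0], [22, 0, 37, 0, 0, 0], [22, 0, 37, 0, 0, 0], [14, 0, 24, 0, 0, 0], [6, 0, 11, 0, 0, 0], [0, 20, 0, 0, 0, 0], [0, 30, 0, 0, 0, 0], [0, 20, 0, 0, 0, 0], [0, 0, 0, 0, 0, 0], [0, 0, 0, 0, 0, 0]], gripper=0.6)

```text
time_s: 29.65
ee_pos: [0.6363, -0.1558, 0.1301]
eef_rot: [-1.57, 0.001, -2.696]
force: [0.3, 0.0, -0.1]
grip_width: 0.0754
```

```bash
python3 look.py d2 .6355,-.160,.03 .6355,-.160,.046,.02 .6355,-.160,.026,.074
```

```text
t 29.65 pos [ 0.6363 -0.1558  0.1301] q [-0.3   0.6   1.27  0.    1.27  0.83] F [ 0.3  0.  -0.1] w 0.0754
x [-0.902 -0.431 -0.001] y [ 0.001 -0.    -1.   ] z [ 0.431 -0.902  0.001]
delta tool mm [  2.6 100.1   3.4]
```

View pics/d2_wrist.png

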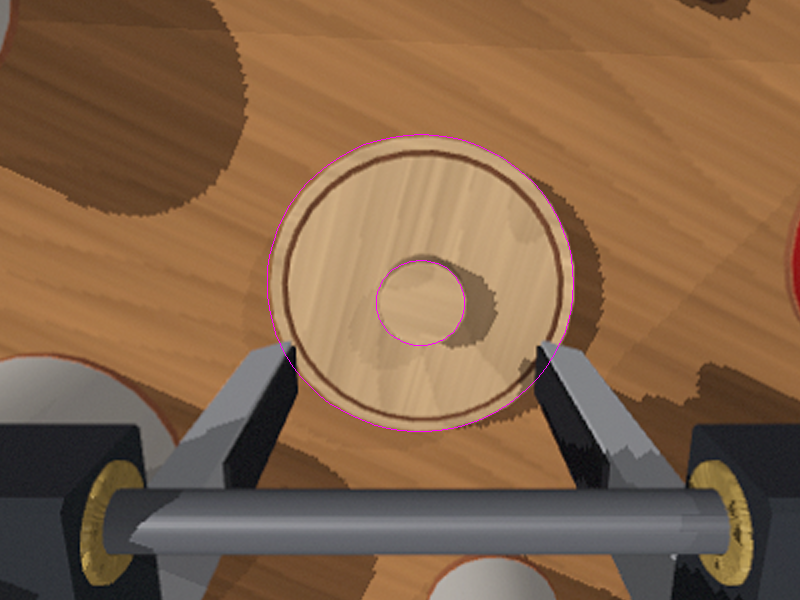

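The overlay fits disc and knob exactly. Down and grip.

step_arm(targets=[[2.5, 25, 3, 0, 0, 0], [0, 30, 0, 0, 0, 0], [0, 25, 0, 0, 0, 0], [0, 13, 0, 0, 0, 0], [0, 6, 0, 0, 0, 0], [0, 0, 0, 0, 0, 0], [0, 0, 0, 0, 0, 0]])

```text
time_s: 30.62
ee_pos: [0.6352, -0.1603, 0.031]
eef_rot: [-1.57, 0.001, -2.697]
force: [-0.2, -0.1, 0.2]
grip_width: 0.0751
```

step_arm(targets=[[0, 0, 0, 0, 0, 0], [0, 0, 0, 0, 0, 0], [0, 0, 0, 0, 0, 0], [0, 0, 0, 0, 0, 0], [0, 0, 0, 0, 0, 0], [0, 0, 0, 0, 0, 0]], gripper=-1)

```text
time_s: 31.38
ee_pos: [0.6347, -0.1602, 0.03]
eef_rot: [-1.571, 0.0, -2.697]
force: [-0.2, -1.0, 0.8]
grip_width: 0.0394
```

```bash
python3 -c "
from plan import *
show([.4458,-.022,.225])"
```

```text
t 31.38 pos [ 0.6347 -0.1602  0.03  ] q [-0.3   0.71  1.34  0.    1.09  0.82] F [-0.2 -1.   0.8] w 0.0394
x [-0.903 -0.43  -0.   ] y [ 0.  0. -1.] z [ 0.43  -0.903 -0.   ]
delta tool mm [ 111. -195. -206.]
```

step_arm(targets=[[0, -12, 0, 0, 0, 0], [0, -25, 0, 0, 0, 0], [0, -35, 0, 0, 0, 0], [0, -40, 0, 0, 0, 0], [0, -40, 0, 0, 0, 0], [0, -30, 0, 0, 0, 0], [0, -13, 0, 0, 0, 0], [11, 0, -20, 0, 0, 0], [19, 0, -36, 0, 0, 0], [21, 0, -40, 0, 0, 0], [21, 0, -40, 0, 0, 0], [19, 0, -36, 0, 0, 0]], squeeze=30)

```text
time_s: 32.88
ee_pos: [0.4769, -0.0432, 0.2244]
eef_rot: [-1.571, -0.001, -2.697]
force: [-0.6, 0.1, -1.5]
grip_width: 0.0392
```

step_arm(targets=[[14, 0, -24, 0, 0, 0], [6, 0, -10, 0, 0, 0], [0, 0, 0, 0, 0, 0], [0, 0, 0, 0, 0, 0], [0, 0, 0, 0, 0, 0]])

```text
time_s: 33.5
ee_pos: [0.4462, -0.0224, 0.2247]
eef_rot: [-1.571, -0.0, -2.697]
force: [-0.9, -0.6, -2.8]
grip_width: 0.0393
```

```bash
python3 look.py d3 .4458,-.022,.134 .4458,-.022,.12,.072 .4458,-.022,.12,.066
```

```text
t 33.5 pos [ 0.4462 -0.0224  0.2247] q [-0.13  0.05  1.77 -0.    1.32  0.99] F [-0.9 -0.6 -2.8] w 0.0393
x [-0.903 -0.43   0.   ] y [-0.001  0.    -1.   ] z [ 0.43  -0.903 -0.   ]
delta tool mm [ 0.2 90.7 -0.5]
```

View pics/d3_wrist.png

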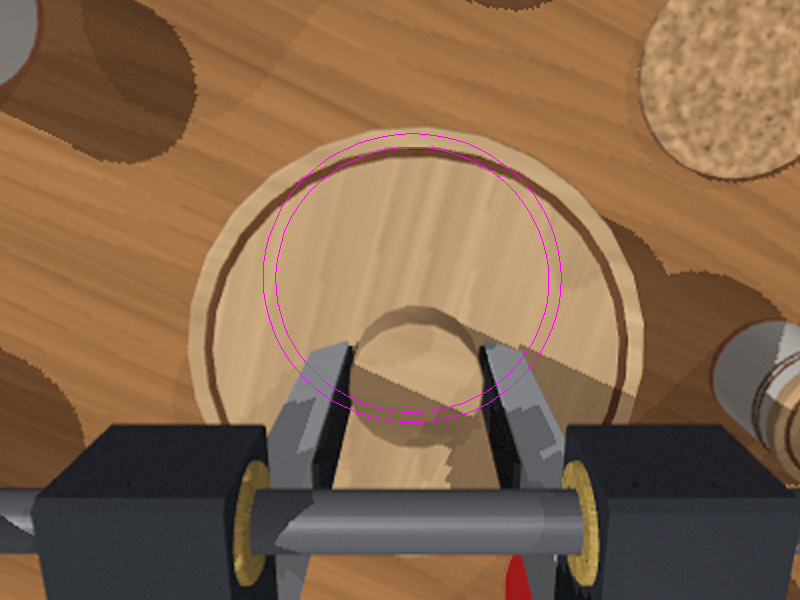

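View pics/d3_scene.png

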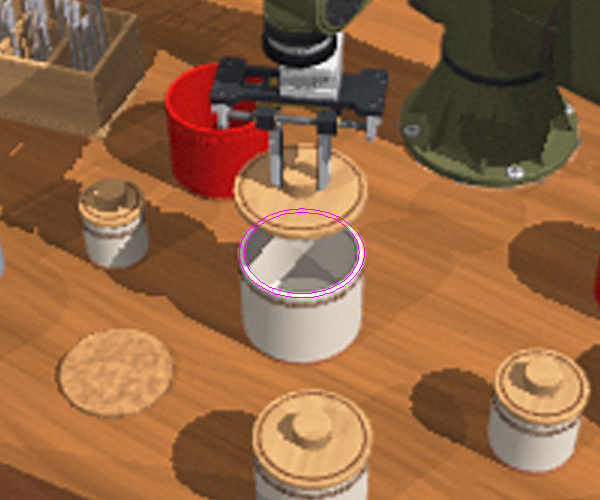

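The largest lid hangs level over its crock and the overlay matches the rim in the scene view. Lowering.

step_arm(targets=[[0, 18, 0, 0, 0, 0], [0, 22, 0, 0, 0, 0], [0, 18, 0, 0, 0, 0], [0, 12, 0, 0, 0, 0], [0, 7, 0, 0, 0, 0], [0, 4, 0, 0, 0, 0], [0, 2.5, 0, 0, 0, 0], [0, 2, 0, 0, 0, 0], [0, 1.5, 0, 0, 0, 0], [0, 0, 0, 0, 0, 0], [0, 0, 0, 0, 0, 0]])

```text
time_s: 34.98
ee_pos: [0.4459, -0.022, 0.138]
eef_rot: [-1.571, 0.0, -2.697]
force: [0.1, -0.4, -2.2]
grip_width: 0.0392
```

```bash
python3 look.py d4 .4458,-.022,.134 .4458,-.022,.13,.074
```

```text
t 34.98 pos [ 0.4459 -0.022   0.138 ] q [-0.13  0.14  1.88 -0.    1.12  0.99] F [ 0.1 -0.4 -2.2] w 0.0392
x [-0.903 -0.43  -0.   ] y [ 0. -0. -1.] z [ 0.43  -0.903  0.   ]
delta tool mm [ 0.1  4.  -0. ]
```

View pics/d4_wrist.png

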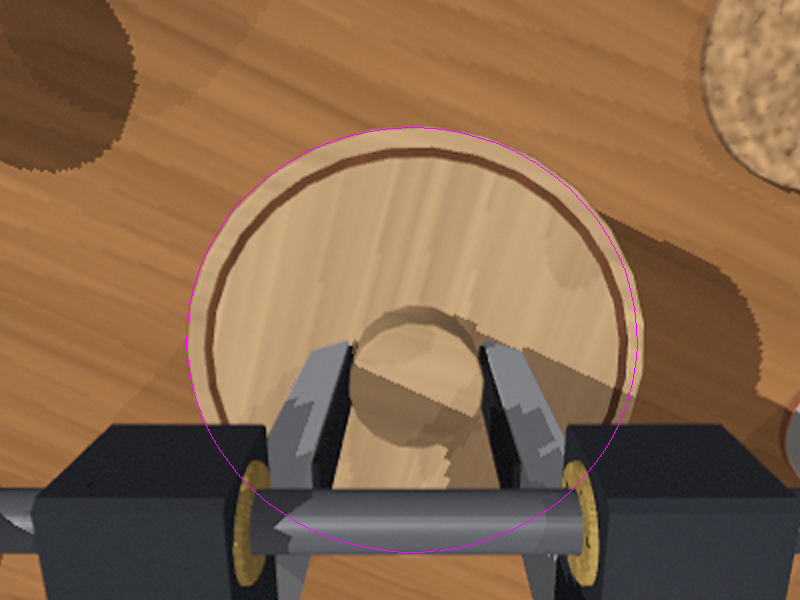

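View pics/d4_scene.png

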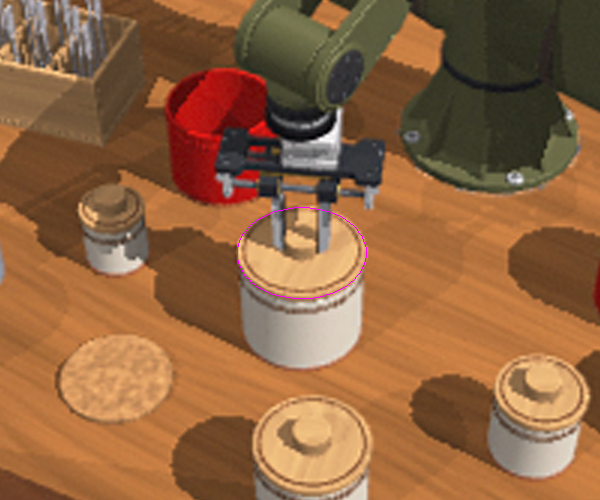

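The largest lid is in the mouth, centred and about 4 mm up.

step_arm(targets=[[0, 1, 0, 0, 0, 0], [0, 1, 0, 0, 0, 0], [0, 0.8, 0, 0, 0, 0], [0, 0.6, 0, 0, 0, 0], [0, 0.4, 0, 0, 0, 0], [0, 0, 0, 0, 0, 0], [0, 0, 0, 0, 0, 0]])

```text
time_s: 35.95
ee_pos: [0.4459, -0.022, 0.1342]
eef_rot: [-1.571, 0.0, -2.697]
force: [0.2, 0.4, -1.5]
grip_width: 0.0394
```

step_arm(targets=[[0, 0.5, 0, 0, 0, 0], [0, 0, 0, 0, 0, 0], [0, 0, 0, 0, 0, 0]])

```text
time_s: 36.33
ee_pos: [0.4459, -0.022, 0.1339]
eef_rot: [-1.571, 0.0, -2.697]
force: [-2.6, 0.2, 4.3]
grip_width: 0.0391
```

step_arm(targets=[[0, 0, 0, 0, 0, 0], [0, 0, 0, 0, 0, 0], [0, 0, 0, 0, 0, 0], [0, 0, 0, 0, 0, 0], [0, -10, 0, 0, 0, 0], [0, -30, 0, 0, 0, 0], [0, -40, 0, 0, 0, 0], [0, -40, 0, 0, 0, 0], [0, -40, 0, 0, 0, 0], [0, 0, 0, 0, 0, 0], [0, 0, 0, 0, 0, 0], [0, 0, 0, 0, 0, 0]], gripper=0.25)

```text
time_s: 37.83
ee_pos: [0.4455, -0.022, 0.2927]
eef_rot: [-1.572, -0.001, -2.697]
force: [-0.2, -0.9, 0.2]
grip_width: 0.0584
```

```bash
python3 - <<'E'
from h import *
o=get_obs();print(o['time_s'],o['ee_pos'],o['force'])
L=[(.4458,-.022,.13,.074),(.659,.1283,.115,.062),(.459,.2933,.1,.051),(.47,-.2845,.086,.041)]
for n,(u,v) in dict(scene=(95,90),top=(110,70)).items():
    c=camera(n);cv2.imwrite(f"pics/f_{n}_raw.png",c["pixels"][:,:,::-1])
    vis=cv2.resize(c["pixels"][:,:,::-1].copy(),None,fx=3,fy=3,interpolation=2)
    for l in L:
        cv2.polylines(vis,[((proj(c,circ(*l))+.5)*3).astype(int)],True,(255,0,255),1)
    cv2.imwrite(f"pics/f_{n}.png",vis[v*3:v*3+600,u*3:u*3+800])
E
```

```text
37.825 [ 0.4454911  -0.021967    0.29271458] [-0.18816368 -0.86332764  0.19961766]
```

View pics/f_scene.png

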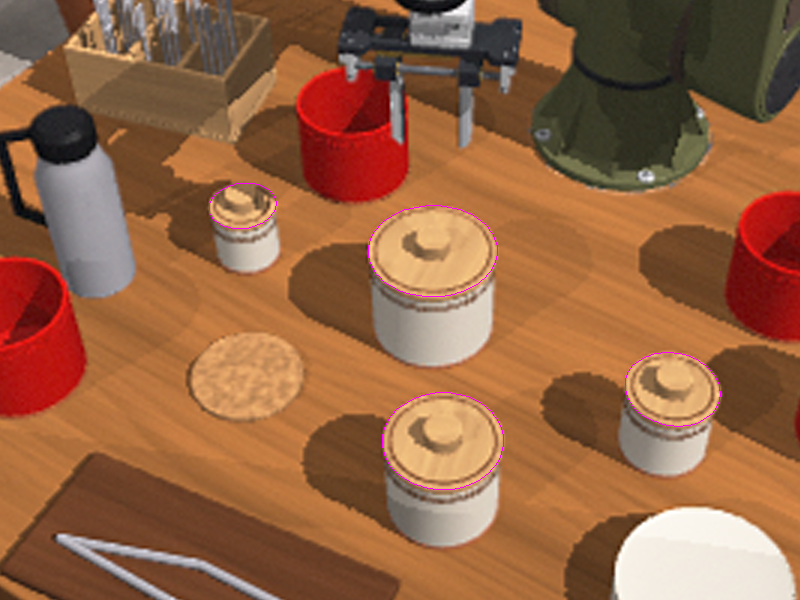

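View pics/f_top.png

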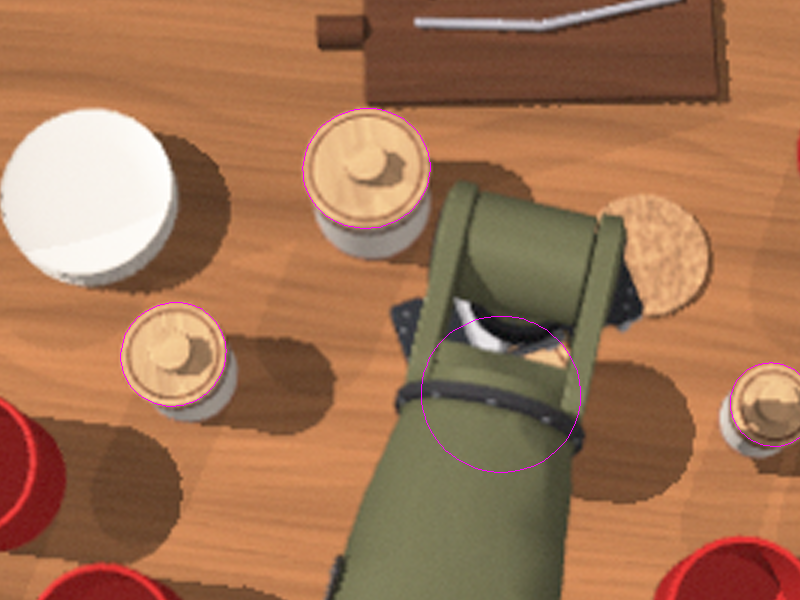

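View pics/f_scene_raw.png

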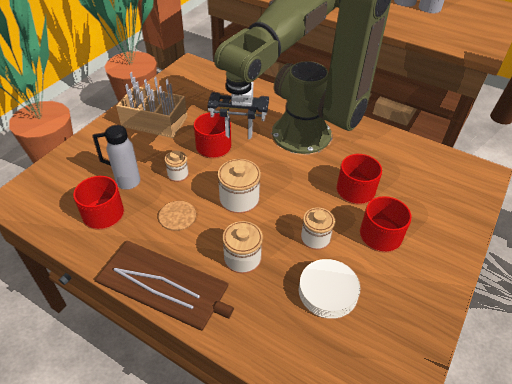

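The scene view shows all four lids flat on their crocks, on the outlines predicted for a seated lid. The flask, plates and crocks are where they were, and the gripper is clear and touching nothing.

```bash
python3 -c "
from station import *
print(job.hand_in())"
```

```text
the job is handed in; nothing more can be done
None
```

I took the stack apart from the top down and lowered each lid onto the crock of its own size. I let go of each lid only after the wrist force showed it resting on the rim (about 4–5 N). The job was handed in after about 38 s, and the hand-in itself gives no verdict.

**Final check:** The scene view shows all four lids flat, knob up, on the outlines predicted for a seated lid. The top view agrees for three of them. The arm hid the largest crock in that view, so that lid was confirmed by the scene camera and the contact force only. In the pictures the crocks, flask and plates stand where they were, and the gripper is clear above the largest crock.

**Disagreements:**
- **Medium and large lids:** The first top-camera position fits for these two were wrong while the stack was still standing. I measured each lid again once the one above it was gone.
- **Crock positions:** The cameras differed by about 1–2 mm on where the crocks stood, well within the fit of the lids.

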